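Index the bearing press dial and press the last bearing home

ROBOT

A 6-joint arm with a two-finger parallel gripper is mounted at the origin on the work surface. World frame = base frame: x ahead of the robot, y to its left, z up, the work surface at z = 0. Lengths are in m, angles in degrees, forces in N, time in s.
With the tool pointing down it reaches from about 0.35 to 0.875 m from the base axis. Payload 4.2 kg.
Tool frame: the origin (TCP) lies between the finger pads; the fingertips stand 17 mm ahead of it and the grasp point (between the pads) lies 2 mm behind it; z points along the fingers, y is the direction in which the jaws open and shut (so a half turn about z gives the same grasp; the last joint's range is limited). The gripper opens to 87 mm and grips with 3 to 60 N. Pads are 19 mm wide; open, the fingers measure 117 mm over their backs; the gripper's body (75 mm by 190 mm) begins 51 mm behind the grasp point.
Start: joints at [78.358, 22.042, 0.453, 0, -68.411, -14.817], TCP at [0.278, 0.56, 0.24] pointing down, gripper open.
Joint ranges: [-179.83, 179.83], [-69.29, 118.12], [-61.27, 80.66], [-181.25, 117.63], [-171.15, -9.14], [-177.46, 177.46]. Speed limits (degrees/s): [159.86, 159.86, 180, 180, 180, 180].

INTERFACE

Orientations are given as a 3x3 rotation matrix whose columns are the frame's x, y, z axes.
In Python, from station import r gives the robot as it stands.
- The arm moves only by the shell command python3 -m creep 'ROWS'. ROWS is JSON, a list of rows, each a list of 7 numbers: the opening, from 0 (shut) to 1 (fully open), then the shift along the tool's x, y, z scaled (see below), then the turn, a rotation vector about the tool's x, y, z scaled (see below). A call has 1 to 5 rows; each row is the pose to reach, as a shift and turn from the pose measured when the call began, along the tool's axes at that moment, turning the shorter way round; what a row does not reach only later rows make up. The controller multiplies each number of a shift by 300 mm and each number of a turn by 180 degrees. A row lasts 1/12 s, in which the tool goes at most 41.7 mm and 7.16 degrees, less where a joint would pass 70% of its speed; a pose out of reach is approached as far as the arm can. A call with a number of a shift or a turn outside -1 to 1 is refused whole. A call with a gripper value outside its range is refused whole. The fingers move at their own pace and stop on an object; the grip force is fixed at half the most. Time passes only in rows, so rows that repeat a pose let the fingers close. It gives the time, the measured TCP pose, the force and the opening at its end, in the units of the state.
- r.sense(): the state, without advancing time (a new reading comes with each control period).
- r.capture(name): name is "side" or "top"; returns the picture (420x560x3 uint8, blue, green, red); there is no depth.
- r.camera_model(name): a dict with "mtx" (3x3 intrinsics, pixels), "dist" ([k1, k2, p1, p2, k3] as OpenCV has them; the pictures are not rectified), "R" (3x3) and "t" (3): a world point X has camera coordinates R X + t. Camera axes: x right, y down, z forward; pixel columns grow to the right and rows downward; lengths in m; the calibration is good to about 2 mm. A picture is of the moment at which its call begins. camera_model takes no time and is no camera call.
- r.finish_job(): hands the job in, once; it reports no verdict.
Trained networks look in the newest picture that a camera, given by its name, has taken for a name from the list of things; names that differ only in an ending like _2 or _b are one class to them, and where a whole thing is asked for, a point or a joint stands for the part that bears it (a point fixed in the world has none). Each returns a list of dicts, best first, with "score" (0 to 1); they miss things now and then, are a little off and sometimes report something else, mostly with a low value. They report only what shows in the picture. A call takes as long as a camera call. They do not tell look-alikes from the thing itself.
- r.recognise(camera, target): "rect" ([left, top, right, bottom] as shares, 0 to 1, of the picture: columns of its width, rows of its height, round what is visible of it).
- r.outline_of(camera, target): "pixels" (420x560 bool, what is visible of it) and "rect" ([left, top, right, bottom] as shares, 0 to 1, of the picture: columns of its width, rows of its height, round what is visible of it).
The state is a dict: "time_s": time; "joints": joint angles; "joint_velocities": joint speeds; "effort": joint torques, N m; "tcp_pos": TCP position; "ee_rot": TCP orientation; "wrist_force": force on the tool from outside, world axes, zero at the start; "moment": the same for the moment, N m; "gripper_width": opening from 0.0 (shut) to 1.0 (fully open).
Only numpy, scipy, OpenCV 4.12 (cv2) and the standard library are available. Lean on these libraries where they do the work, as an engineer would, in place of code of your own. Each camera call takes 0.05 s, during which the arm holds its last target.

TASK

The big wheel on the bearing press's dial still has its bearing standing proud of the hub. Push the dial round by its rubber rim, leaning just hard enough to carry it along and without touching the wheels, until the big wheel clicks into place right under the ram; then press the black button on top all the way so that the bearing goes fully home. Let the ram come back up, take the hand away and leave the jar, the tool and the spare wheel where they are.

Things in the scene. Friction and masses are not known exactly. Their poses are not given: they have to be found in the camera images.
- press: Small green pillar press, fixed. Origin on the pillar's axis at counter level; its front (ram side) is along its own -x; z up. Round foot 200 mm across; steel pillar 36 mm thick and 212 mm high through the dial's middle; green head 118 to 178 mm above the counter, 62 mm wide at the pillar, 52 mm at the ram, from 46 mm behind the axis to 84 mm in front of it.
- dial: Turntable 224 mm in diameter, 14 mm thick, turns either way without end about the pillar. Origin on the axis at its underside, 30 mm above the counter, z up; wheel centres 58 mm from the axis: the big one along its own -x, small ones at +x, +y and -y. The outer 21 mm of the flat top (91 to 112 mm radius) is a black rubber band, the place to lean on; the rim is smooth, with nothing to catch.
- dial_centre (a point): Pillar axis at the level of the dial's top, 44 mm above the counter. A spring ball under the dial clicks into 4 pockets 90 degrees apart, one per wheel; within about 3 degrees it draws the dial in and centres the wheel under the ram. Getting in or out takes about 4 N at the rim, elsewhere 1 N. A finger leaning with 10 to 25 N carries the dial; a lighter one may slip; over 60 N is too hard.
- big_wheel: The pink urethane wheel to be done, 62 mm in diameter and 40 mm high, the largest on the dial, fixed on its nest. Origin at the centre of its underside (48 mm above the counter), z up; its top face is 88 mm above the counter.
- bearing (a joint): How far the gold bearing (22 mm across) in the big wheel has been pressed in, in m: 0 = standing 6 mm proud of the wheel's top face, 0.006 = fully home and flush. It moves only when the ram pushes it, and takes about 7 N.
- small_wheel_a: Small pink wheel, finished (bearing flush), 48 mm in diameter and 29 mm high on a collar of the dial, top 88 mm above the counter. Origin at the centre of its underside.
- small_wheel_b: Another small pink wheel on the dial, the same as the first, also finished.
- small_wheel_c: Another small pink wheel on the dial, the same as the first, also finished.
- ram_nose (a point): Centre of the flat lower end (20 mm across) of the steel ram under the head, 58 mm in front of the pillar axis; 108 mm above the counter when the ram is up.
- button_top (a point): Centre of the top of the chunky black palm button, 54 mm in diameter and 22 mm thick, on the upper end of the ram, straight above the ram's nose; 228 mm above the counter when up.
- ram (a joint): How far the button and ram (one piece) are pressed down, in m: 0 = up, 0.0205 = at its stop. It meets a proud bearing at 0.014 and has it home at 0.020. The return spring takes 3 N at the top and about 7 N at the bottom; with the bearing it takes about 15 N, then it stops hard.
- washer_jar: Closed glass jar of zinc washers, 70 mm in diameter, 98 mm high, loose on the counter; origin at the centre of its underside.
- skate_tool: T-shaped skate tool lying on the counter: black composite handle 105 x 30 x 22 mm with a steel socket shaft; loose; origin under the middle of the handle, x along the handle, the shaft points 96 mm along +y.
- spare_wheel: Spare pink wheel, 62 mm in diameter, 40 mm high, standing on its face on the counter, loose; origin at the centre of its underside.
Not all that is in view belongs to the job. There is more than one size of the press; the one meant has the size given above.

How it is judged (in metres and radians):
On the way, in this order (a step that is already met when the one before it is completed fails the run):
1. the big wheel stands still in its index pocket under the raised ram (horizontal distance between big_wheel and ram_nose below 0.003 m and angular speed of dial below 0.1 rad/s and value of joint ram below 0.004 m and value of joint bearing below 0.002 m), for 0.3 s.
2. the ram has pressed the bearing home in the big wheel (value of joint bearing above 0.005 m and value of joint ram above 0.018 m and horizontal distance between big_wheel and ram_nose below 0.003 m), for 0.05 s.
At the end, for the whole second after the job is handed in: The bearing is home in the big wheel (pressed in more than 5 of its 6 mm), the ram is back up (within 3 mm), the big wheel stands still under the ram (within 3 mm of its axis), and the jar, tool and spare wheel are within 30 mm of where they were (value of joint bearing above 0.005 m and value of joint ram below 0.003 m and horizontal distance between big_wheel and ram_nose below 0.003 m and angular speed of dial below 0.1 rad/s and distance of each of washer_jar, skate_tool, spare_wheel from where it was at the start of the episode below 0.03 m); the robot touches nothing.
It fails at once if the robot touches a wheel on the dial (contact force between any of the arm, the fingers and big_wheel above 1.5 N or contact force between any of the arm, the fingers and small_wheel_a above 1.5 N or contact force between any of the arm, the fingers and small_wheel_b above 1.5 N or contact force between any of the arm, the fingers and small_wheel_c above 1.5 N).
It fails at once if the robot leans on the dial with more than 60 N (contact force between any of the fingers, the arm and dial above 60 N).
It fails at once if the jar, the tool or the spare wheel is knocked (distance of any of washer_jar, skate_tool, spare_wheel from where it was at the start of the episode above 0.03 m).
It also fails if it takes over 72 s, if anything falls off the work surface, if the arm or the gripper's body presses on something with over 40 N, if the wrist force passes 120 N, or if a joint passes its speed limit or range.

## Working session

There is one attempt and no reset: what is moved stays moved. The work goes in short steps, Python scripts to look and compute and a shell command to move; the robot and the scene stay as the last step left them, time stands still between calls to the robot, and variables do not carry over. Pictures are saved under pics/ and viewed, and the job is handed in when it is done.

```bash
ls; mkdir -p pics
python3 - <<'E'
from station import r
import cv2
s=r.sense(); print(s)
for n in("side","top"):
    cv2.imwrite(f"pics/{n}0.png",r.capture(n)); m=r.camera_model(n); print(n,m)
E
```

```text
pics
{'time_s': 0.0, 'joints': array([ 7.83577933e+01,  2.20904873e+01,  3.78607843e-01, -2.90573455e-02,
       -6.84111722e+01, -1.48156244e+01]), 'joint_velocities': array([ 0.05801648,  0.0149266 , -0.08703645,  0.03567561, -0.08855367,
       -0.09464554]), 'effort': array([-7.56940426e-04, -3.90657842e+01,  1.87406677e+01,  4.21979249e+00,
        1.09954688e-02, -1.90768842e-04]), 'tcp_pos': array([0.27819824, 0.55902701, 0.23845427]), 'ee_rot': array([[ 8.95179177e-01, -4.45705552e-01, -8.95254118e-04],
       [-4.45706441e-01, -8.95176930e-01, -2.00826499e-03],
       [ 9.36840253e-05,  2.19677753e-03, -9.99997583e-01]]), 'wrist_force': array([0.26601922, 0.72860093, 0.16225338]), 'moment': array([-0.02486053, -0.01185561, -0.02199211]), 'gripper_width': 1.001381548708163}
side {'mtx': array([[481.82855703,   0.        , 278.18873626],
       [  0.        , 481.82855703, 207.03534838],
       [  0.        ,   0.        ,   1.        ]]), 'dist': array([-0.1445878,  0.       ,  0.       ,  0.       ,  0.       ]), 'R': array([[-0.95772684, -0.28739732,  0.01273102],
       [-0.23217604,  0.746061  , -0.62408915],
       [ 0.16986343, -0.60066277, -0.78124942]]), 't': array([0.53808587, 0.19039502, 1.04465318])}
top {'mtx': array([[409.65738573,   0.        , 280.9338042 ],
       [  0.        , 409.65738573, 216.37356407],
       [  0.        ,   0.        ,   1.        ]]), 'dist': array([-0.10793432,  0.        ,  0.        ,  0.        ,  0.        ]), 'R': array([[-0.01114479, -0.9996696 , -0.02316208],
       [-0.99795237,  0.01257868, -0.06271243],
       [ 0.06298306,  0.02241573, -0.99776283]]), 't': array([0.03833365, 0.56253311, 1.01545431])}
```

View pics/side0.png

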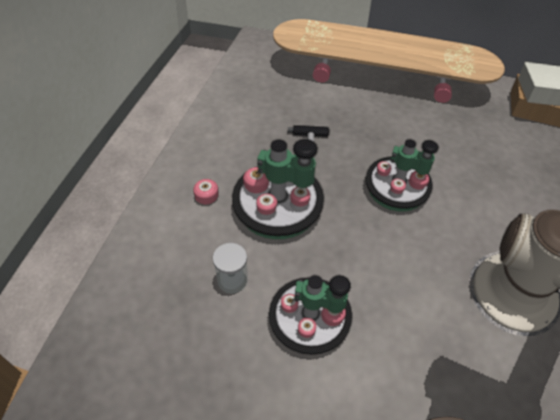

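View pics/top0.png

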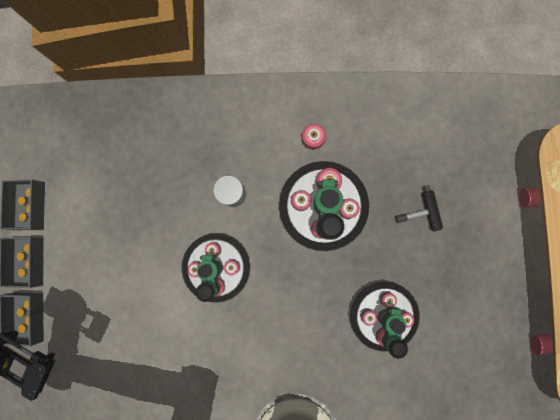

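The side view shows three green presses: a large one at about (278,195) and two smaller ones at (399,182) and (311,313). In the top view the large dial is at about (324,206). Next I measure sizes and poses.

```bash
cat > h.py <<'E'
import numpy as np, cv2
from station import r
def ray(n,px):
    m=r.camera_model(n); u=cv2.undistortPoints(np.array(px,float).reshape(-1,1,2),m["mtx"],m["dist"]).reshape(-1,2)
    d=np.c_[u,np.ones(len(u))]@m["R"]; C=-m["R"].T@m["t"]; return C,d
def atz(n,px,z):
    C,d=ray(n,px); return C+d*((z-C[2])/d[:,2])[:,None]
def proj(n,X):
    m=r.camera_model(n); rv,_=cv2.Rodrigues(m["R"]); return cv2.projectPoints(np.array(X,float).reshape(-1,1,3),rv,m["t"],m["mtx"],m["dist"])[0].reshape(-1,2)
def tri(pa,pb,a="side",b="top"):
    Ca,da=ray(a,[pa]);Cb,db=ray(b,[pb]);da=da[0]/np.linalg.norm(da);db=db[0]/np.linalg.norm(db)
    A=np.eye(3)-np.outer(da,da);B=np.eye(3)-np.outer(db,db)
    X=np.linalg.solve(A+B,A@Ca+B@Cb); return X,np.linalg.norm(A@(X-Ca)),np.linalg.norm(B@(X-Cb))
E
python3 - <<'E'
from h import *
print(r.sense()["time_s"])
W=np.array([560,420,560,420])
for n in("top","side"):
    r.capture(n)
    for t in("dial","big_wheel","small_wheel_a","button_top","washer_jar","skate_tool","spare_wheel"):
        o=r.outline_of(n,t)
        for q in o[:6]:
            p=q["pixels"]; ys,xs=np.nonzero(p); print(n,t,round(q["score"],2),np.round(np.array(q["rect"])*W,1),p.sum(),xs.mean().round(1),ys.mean().round(1))
            if t=="dial":
                c=max(cv2.findContours(p.astype(np.uint8),0,1)[0],key=cv2.contourArea)
                hull=cv2.convexHull(c).reshape(-1,2); X=atz(n,hull,.044)[:,:2]
                # circle fit
                A=np.c_[2*X,np.ones(len(X))]; s=np.linalg.lstsq(A,(X**2).sum(1),rcond=None)[0]; print("   circ",s[:2],np.sqrt(s[2]+s[:2]@s[:2]))
print(r.sense()["time_s"])
E
```

```text
0.1
top dial 0.93 [278.  157.5 367.4 250. ] 5010 321.9 204.7
   circ [ 0.58709401 -0.07354288] 0.11191807463493088
top dial 0.82 [179.5 234.9 252.2 301.5] 2853 217.7 264.2
   circ [0.4378249  0.19399377] 0.08521130770946234
top dial 0.68 [349.8 279.7 420.7 351.5] 2967 382.4 312.6
   circ [ 0.31392633 -0.22024504] 0.08567593122724165
top big_wheel 0.65 [376.8 323.7 384.2 345.1] 118 379.9 335.6
top big_wheel 0.59 [316.6 166.1 341.4 187. ] 272 328.9 175.6
top big_wheel 0.43 [218.6 279.1 226.8 289.2] 41 221.6 285.2
top big_wheel 0.19 [299.6 121.4 326.5 149.5] 512 312.9 135.8
top small_wheel_a 0.77 [380.7 291.7 399.3 306.4] 200 388.3 299.5
top small_wheel_a 0.66 [291.  190.4 309.6 209.7] 317 300.3 200.2
top small_wheel_a 0.63 [402.9 310.1 412.6 326.8] 133 407.9 318.7
top small_wheel_a 0.56 [207.2 243.5 219.7 256.8] 156 212.8 249.4
top small_wheel_a 0.51 [187.4 264.2 196.9 275.3] 99 192.5 268.7
top small_wheel_a 0.49 [314.3 218.9 317.4 237. ] 85 313.9 227.6
top button_top 0.98 [317.2 212.  343.4 237.9] 563 330.4 226.0
top button_top 0.76 [193.1 283.5 219.1 305.8] 289 204.7 292.3
top button
[... 835 characters left out ...]
eel_a 0.79 [279.1 291.4 298.7 314.1] 255 289.1 303.4
side small_wheel_a 0.75 [389.5 179.7 405.5 197.1] 172 396.9 186.2
side small_wheel_a 0.73 [289.5 190.9 310.7 204.7] 324 300.1 196.6
side small_wheel_a 0.58 [255.3 197.  278.  216.1] 358 266.2 204.3
side small_wheel_a 0.52 [379.8 160.4 392.6 175.3] 173 384.2 168.6
side button_top 0.92 [327.6 273.5 349.9 296.7] 402 339.2 285.1
side button_top 0.84 [295.7 140.7 316.9 163.1] 406 305.4 149.8
side button_top 0.64 [422.5 142.  439.4 156.1] 237 429.4 147.4
side washer_jar 0.59 [212.4 243.5 250.8 294.4] 1467 230.9 267.2
side skate_tool 0.81 [288.2 123.2 328.7 140.5] 454 309.3 130.8
side spare_wheel 0.88 [190.9 180.2 220.  205.7] 504 205.5 191.5
0.9
```

Run:
```python
from h import *
a=cv2.imread("pics/top0.png")[140:270,260:390]; b=cv2.imread("pics/side0.png")[130:245,220:335]
cv2.imwrite("pics/crop.png",np.hstack([cv2.resize(a,(400,400),interpolation=cv2.INTER_CUBIC),cv2.resize(b,(400,400),interpolation=cv2.INTER_CUBIC)]))
print(tri((305.8,149),(330.3,225.3)))   # button
print(tri((255.5,181),(329,178)))   # big
print(tri((278.5,147),(329.5,198)))   # pillar top approx
print(tri((205.5,191.5),(312.8,135.6)))
```

```text
(array([ 0.52864635, -0.07337989,  0.21641325]), np.float64(0.002376251559399407), np.float64(0.0023762515593994215))
(array([ 0.64935513, -0.08793647,  0.05981102]), np.float64(0.003110626430318469), np.float64(0.0031106264303185))
(array([ 0.58702423, -0.07371785,  0.20464549]), np.float64(0.0010070424633825132), np.float64(0.0010070424633823827))
(array([ 0.76769674, -0.05257178,  0.01889288]), np.float64(0.0013916276515769084), np.float64(0.001391627651576895))
```

View pics/crop.png

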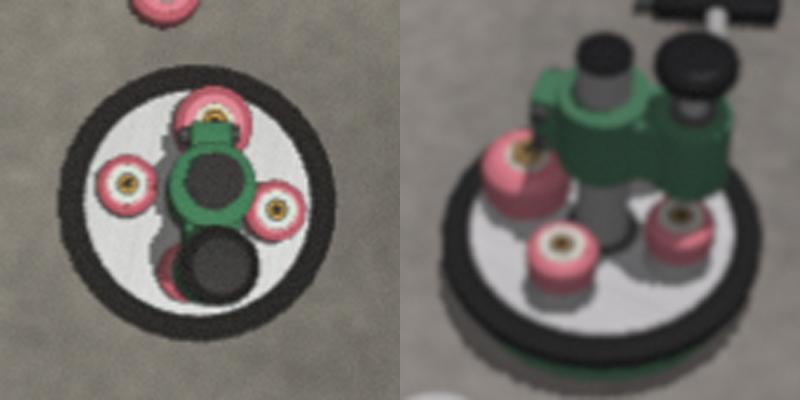

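```bash
cat > fit.py <<'E'
from h import *
from scipy.optimize import least_squares
def model(p):
    cx,cy,ps,th=p; c=np.array([cx,cy])
    P=lambda rr,a,z:[cx+rr*np.cos(a),cy+rr*np.sin(a),z]
    return dict(pil=P(0,0,.212),but=P(.058,ps,.228),big=P(.058,th,.094),opp=P(.058,th+np.pi,.088),l=P(.058,th+np.pi/2,.088),rt=P(.058,th-np.pi/2,.088),cen=P(0,0,.044))
obs=[("top","l",301.3,199.8),("top","rt",350.3,207.9),("top","big",329.5,178.3),("top","pil",329.5,198.8),("top","but",331.2,225.8),
("side","l",266.6,199.9),("side","opp",300.8,191.5),("side","big",256.5,174),("side","pil",278.7,145),("side","but",305.4,149)]
def res(p):
    M=model(p); return np.concatenate([proj(n,[M[k]])[0]-[u,v]+0.0 for n,k,u,v in obs])
if __name__=="__main__":
    s=least_squares(res,[.587,-.073,np.pi,0]); print(s.x[:2],np.degrees(s.x[2:]))
    for o,e in zip(obs,s.fun.reshape(-1,2)): print(o[:2],e.round(1))
    for n in("top","side"):
        im=cv2.imread(f"pics/{n}0.png"); a=np.linspace(0,2*np.pi,80)
        im=cv2.resize(im,None,fx=4,fy=4,interpolation=cv2.INTER_CUBIC)
        for R in(.112,.091):
            q=proj(n,np.c_[s.x[0]+R*np.cos(a),s.x[1]+R*np.sin(a),a*0+.044]); cv2.polylines(im,[np.int32(q*4+1.5)],True,(0,255,255),1)
        c=np.int32(proj(n,[model(s.x)["cen"]])[0]*4); im=im[c[1]-300:c[1]+250,c[0]-280:c[0]+280]; cv2.imwrite(f"pics/ov_{n}.png",im)
E
python3 fit.py; python3 -c "
import cv2,numpy as np
a=[cv2.resize(cv2.imread(f'pics/ov_{n}.png'),(400,393)) for n in('top','side')];cv2.imwrite('pics/ov.png',np.hstack(a))"
```

```text
[ 0.58594241 -0.07437529] [175.76740151  -9.69148246]
('top', 'l') [-0.5  0.6]
('top', 'rt') [-0.8  0.1]
('top', 'big') [-0.4  1.4]
('top', 'pil') [ 0.8 -0.2]
('top', 'but') [-1.7  0.7]
('side', 'l') [-0.1  0.2]
('side', 'opp') [-0.2  0.1]
('side', 'big') [-0.6 -1.2]
('side', 'pil') [-0.  -0.6]
('side', 'but') [-0.6 -3. ]
```

View pics/ov.png

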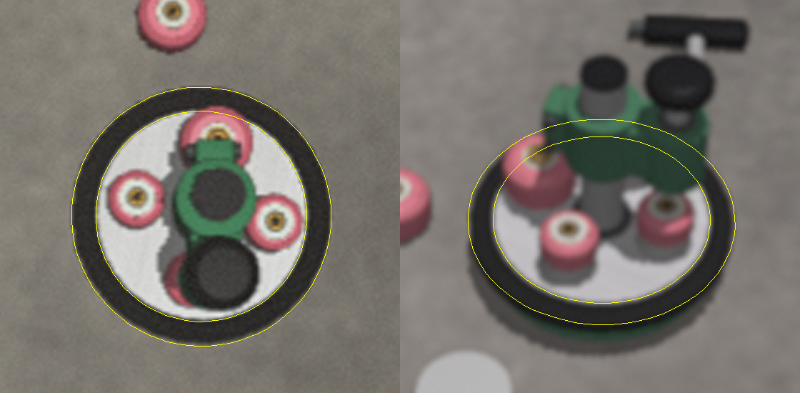

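The overlay fits. The large press has a dial radius of 112 mm and its axis is at about (0.586,-0.074). The ram points along about 176–180°, and the big wheel sits at about -10°, so it needs about 170° clockwise. I'll push in strokes on the -y side. First a helper that works out the shifts and turns.

```bash
cat > go.py <<'E'
import sys
from h import *
from scipy.spatial.transform import Rotation as Ro
C=np.array([.5862,-.0738])
def rowfor(pos,yaw,s=None):   # yaw: direction (deg) of tool y, tool pointing straight down
    s=s or r.sense(); a=np.radians(yaw); y=np.array([np.cos(a),np.sin(a),0]); z=np.array([0,0,-1.]); x=np.cross(y,z)
    R0=s["ee_rot"]; d=R0.T@(np.array(pos)-s["tcp_pos"])/.3; w=Ro.from_matrix(R0.T@np.c_[x,y,z]).as_rotvec(degrees=True)/180
    return np.r_[d,w]
def rim(al,z,rr=.102): a=np.radians(al); return [C[0]+rr*np.cos(a),C[1]+rr*np.sin(a),z],al+90-180
def st():
    s=r.sense(); p=s["tcp_pos"]; y=s["ee_rot"][:,1]; v=p[:2]-C
    print("t",round(s["time_s"],2),"tcp",p.round(4),"yaw",np.degrees(np.arctan2(y[1],y[0])).round(1),"alpha",np.degrees(np.arctan2(v[1],v[0])).round(1),"r",np.hypot(*v).round(4),"F",s["wrist_force"].round(1),"q",s["joints"].round(0),"g",round(s["gripper_width"],2))
def show(row): print("[0,"+",".join(f"{v:.4f}" for v in row)+"]")
E
python3 - <<'E'
from go import *
st(); p,y=rim(-42,.34); print(p,y)
show(rowfor([.278,.559,.34],-116.5)); show(rowfor(p,y))
m=r.camera_model("top");print(-m["R"].T@m["t"]);m=r.camera_model("side");print(-m["R"].T@m["t"])
E
```

```text
t 0.9 tcp [0.2785 0.5595 0.2396] yaw -116.5 alpha 115.9 r 0.7041 F [-0.7 -0.3  0.1] q [ 78.  22.   0.  -0. -68. -15.] g 1.0
[np.float64(0.6620007721986942), np.float64(-0.14205132184860353), 0.34] -132
[0,-0.0006,0.0022,-0.3347,-0.0000,0.0000,0.0002]
[0,2.1866,1.5239,-0.3348,-0.0000,0.0000,0.0863]
[0.49785205 0.00848291 1.04934827]
[0.38209607 0.64008241 0.92810777]
```

```bash
python3 -m creep '[[0,0,0,-0.3,0,0,0],[0,0,0,-0.335,0,0,0],[0,1,0.7,-0.335,0,0,0.04],[0,1,0.7,-0.335,0,0,0.04],[0,1,0.7,-0.335,0,0,0.04]]'
python3 - <<'E'
from go import *
st(); p,y=rim(-42,.34); show(rowfor(p,y))
E
```

```text
time_s: 1.32
tcp_pos: [0.3383, 0.4491, 0.3295]
ee_rot: [[0.833, -0.553, 0.0], [-0.553, -0.833, 0.002], [-0.001, -0.001, -1.0]]
wrist_force: [-0.1, -0.9, -0.3]
gripper_width: 0.712
t 1.32 tcp [0.3383 0.4491 0.3295] yaw -123.6 alpha 115.4 r 0.5787 F [-0.1 -0.9 -0.3] q [ 70.  13.   0.  -0. -77. -13.] g 0.71
[0,1.9888,1.0446,-0.0377,-0.0005,0.0002,0.0468]
```

```bash
python3 -m creep '[[0,1,0.525,-0.03,0,0,0.02],[0,1,0.525,-0.03,0,0,0.025],[0,1,0.525,-0.03,0,0,0.025],[0,1,0.525,-0.03,0,0,0.025],[0,1,0.525,-0.03,0,0,0.025]]'; python3 -m creep '[[0,1,0.525,0,0,0,0.02],[0,1,0.525,0,0,0,0.025],[0,1,0.525,0,0,0,0.025],[0,1,0.525,0,0,0,0.025],[0,1,0.525,0,0,0,0.025]]';python3 - <<'E'
from go import *
st(); p,y=rim(-42,.34); show(rowfor(p,y))
E
```

```text
time_s: 1.73
tcp_pos: [0.4385, 0.2652, 0.335]
ee_rot: [[0.788, -0.616, 0.001], [-0.616, -0.788, 0.002], [-0.001, -0.002, -1.0]]
wrist_force: [1.2, -0.2, -0.8]
gripper_width: 0.322
time_s: 2.15
tcp_pos: [0.5238, 0.0751, 0.3349]
ee_rot: [[0.737, -0.676, 0.002], [-0.676, -0.737, 0.003], [-0.0, -0.003, -1.0]]
wrist_force: [1.0, -0.4, -1.0]
gripper_width: 0.02
t 2.15 tcp [0.5238 0.0751 0.3349] yaw -132.5 alpha 112.8 r 0.1614 F [ 1.  -0.4 -1. ] q [ 26.   9.  -3.  -0. -77.  22.] g 0.02
[0,0.8288,0.2218,-0.0180,-0.0010,0.0001,-0.0029]
```

```bash
python3 -m creep '[[0,0.829,0.222,0,0,0,0],[0,0.829,0.222,0,0,0,0],[0,0.829,0.222,0,0,0,0],[0,0.829,0.222,0,0,0,0],[0,0.829,0.222,0,0,0,0]]'
python3 - <<'E'
from go import *
st(); p,y=rim(-42,.34); show(rowfor(p,y))
p,y=rim(-42,.08); show(rowfor(p,y))
E
```

```text
time_s: 2.57
tcp_pos: [0.6355, -0.101, 0.3347]
ee_rot: [[0.737, -0.676, 0.002], [-0.676, -0.737, 0.003], [-0.0, -0.004, -1.0]]
wrist_force: [1.3, 1.0, -0.5]
gripper_width: 0.008
t 2.57 tcp [ 0.6355 -0.101   0.3347] yaw -132.5 alpha -28.9 r 0.0563 F [ 1.3  1.  -0.5] q [  5.  21.  13.  -0. -81.  42.] g 0.01
[0,0.1576,0.0409,-0.0178,-0.0011,0.0000,-0.0030]
[0,0.1577,0.0439,0.8489,-0.0011,0.0000,-0.0030]
```

Settle over the rim first, and take a picture to check the finger against the dial.

```bash
python3 -m creep '[[0,0.158,0.041,-0.015,0,0,0],[0,0.158,0.041,-0.015,0,0,0],[0,0.158,0.041,0.5,0,0,0],[0,0.158,0.041,0.5,0,0,0],[0,0.158,0.041,0.5,0,0,0]]'
python3 - <<'E'
from go import *
st()
for n in("top","side"): cv2.imwrite(f"pics/{n}1.png",r.capture(n))
a=cv2.imread("pics/top1.png")[120:290,240:410]; b=cv2.imread("pics/side1.png")[110:250,200:340]
cv2.imwrite("pics/crop1.png",np.hstack([cv2.resize(a,(400,400)),cv2.resize(b,(400,400))]))
p,y=rim(-42,.08); show(rowfor(p,y))
E
```

```text
time_s: 2.98
tcp_pos: [0.6624, -0.1422, 0.2133]
ee_rot: [[0.736, -0.677, 0.005], [-0.677, -0.736, 0.003], [0.001, -0.005, -1.0]]
wrist_force: [1.2, 0.2, -0.2]
gripper_width: 0.005
t 2.98 tcp [ 0.6624 -0.1422  0.2133] yaw -132.6 alpha -41.9 r 0.1024 F [ 1.2  0.2 -0.2] q [  1.  28.   6.  -0. -68.  46.] g 0.01
[0,0.0198,-0.0106,0.4175,0.0021,0.0048,-0.0034]
```

View pics/crop1.png

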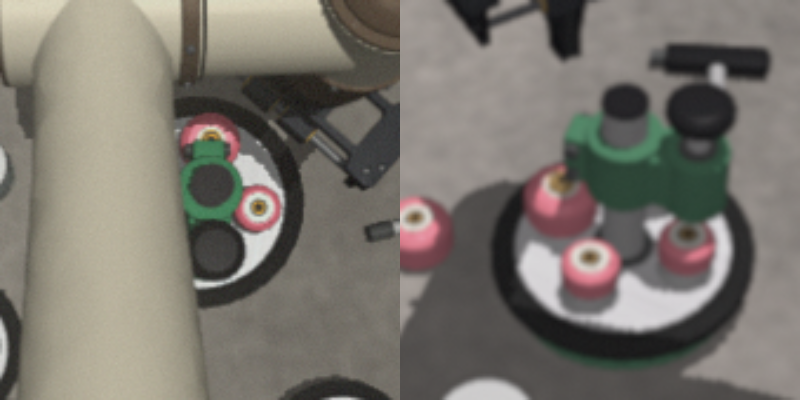

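The finger is over the rim on the -y side, at a safe height. In the left crop, the arm hides the +y half of the dial. I go down now.

```bash
python3 -m creep '[[0,0.01,-0.005,0.14,0.002,0.005,-0.003],[0,0.02,-0.01,0.28,0.002,0.005,-0.003],[0,0.02,-0.01,0.41,0.002,0.005,-0.003],[0,0.02,-0.01,0.43,0.002,0.005,-0.003],[0,0.02,-0.01,0.43,0.002,0.005,-0.003]]'
python3 - <<'E'
from go import *
st(); p,y=rim(-42,.062); show(rowfor(p,y))
E
```

```text
time_s: 3.5
tcp_pos: [0.6607, -0.1419, 0.0739]
ee_rot: [[0.742, -0.67, -0.005], [-0.67, -0.742, -0.001], [-0.003, 0.004, -1.0]]
wrist_force: [-0.2, -0.5, 0.6]
gripper_width: 0.007
t 3.5 tcp [ 0.6607 -0.1419  0.0739] yaw -132.1 alpha -42.4 r 0.101 F [-0.2 -0.5  0.6] q [  2.  35.  -3.   0. -52.  46.] g 0.01
[0,0.0036,-0.0027,0.0397,0.0014,0.0011,-0.0003]
```

```bash
python3 -m creep '[[0,0.003,-0.002,0.02,0.001,0.001,0],[0,0.003,-0.002,0.034,0.001,0.001,0],[0,0.003,-0.002,0.038,0.001,0.001,0],[0,0.003,-0.002,0.042,0.001,0.001,0],[0,0.003,-0.002,0.043,0.001,0.001,0]]'
python3 - <<'E'
from go import *
st()
E
```

```text
time_s: 3.92
tcp_pos: [0.6625, -0.1421, 0.0624]
ee_rot: [[0.743, -0.67, 0.001], [-0.67, -0.743, -0.001], [0.002, -0.0, -1.0]]
wrist_force: [-0.2, 0.4, -0.5]
gripper_width: 0.004
t 3.92 tcp [ 0.6625 -0.1421  0.0624] yaw -132.0 alpha -41.8 r 0.1024 F [-0.2  0.4 -0.5] q [  2.  36.  -3.   0. -51.  46.] g 0.0
```

```bash
python3 -m creep '[[0,0,0,0.003,0,0,0],[0,0,0,0.006,0,0,0],[0,0,0,0.009,0,0,0]]'; python3 -m creep '[[0,0,0,0.003,0,0,0],[0,0,0,0.003,0,0,0]]'
```

```text
time_s: 4.17
tcp_pos: [0.6631, -0.1422, 0.0614]
ee_rot: [[0.743, -0.669, 0.003], [-0.669, -0.743, -0.001], [0.003, -0.001, -1.0]]
wrist_force: [-3.2, 0.9, 10.2]
gripper_width: 0.009
time_s: 4.33
tcp_pos: [0.6635, -0.1422, 0.0615]
ee_rot: [[0.743, -0.669, 0.004], [-0.669, -0.743, -0.002], [0.004, -0.002, -1.0]]
wrist_force: [-0.1, 0.4, 4.5]
gripper_width: 0.005
```

Contact comes at TCP z of about 0.0615, which puts the tip at 0.0445 against the expected 0.044, with about 5 N/mm. Tool +y is the clockwise tangent and +x points outward. I lean about 17 N and carry the dial.

```bash
python3 -m creep '[[0,0,0,0.006,0,0,0],[0,0,0,0.011,0,0,0],[0,0.018,-0.0005,0.011,0,0,0],[0,0,0,0.011,0,0,0],[0,0,0,0.011,0,0,0]]' >/dev/null <<<''
python3 - <<'E'
from go import *
st()
E
```

```text
t 4.75 tcp [ 0.6646 -0.1416  0.0614] yaw -131.9 alpha -40.9 r 0.1036 F [-3.5  3.7 11.7] q [  2.  36.  -3.   0. -50.  46.] g 0.01
```

I mistyped one row: it nudged 5 mm along tool x (outward) instead of y, then came back. It did no harm; r is 0.1036. Lean is 12 N. Now the arc.

```bash
python3 -m creep '[[0,-0.001,0.018,0.012,0,0,0.017],[0,-0.004,0.036,0.013,0,0,0.033],[0,-0.007,0.0535,0.013,0,0,0.05],[0,-0.010,0.071,0.013,0,0,0.067],[0,-0.014,0.088,0.013,0,0,0.083]]'
python3 - <<'E'
from go import *
st()
E
```

```text
time_s: 5.17
tcp_pos: [0.6463, -0.1585, 0.0614]
ee_rot: [[0.546, -0.837, 0.015], [-0.837, -0.546, -0.003], [0.011, -0.01, -1.0]]
wrist_force: [-1.2, 3.2, 13.3]
gripper_width: 0.003
t 5.17 tcp [ 0.6463 -0.1585  0.0614] yaw -146.9 alpha -54.6 r 0.1038 F [-1.2  3.2 13.3] q [  0.  35.  -6.   0. -48.  33.] g 0.0
```

```bash
cat > look.py <<'E'
from go import *
import sys
def look(tag):
    for n in("top","side"): cv2.imwrite(f"pics/{n}{tag}.png",r.capture(n))
    a=cv2.imread(f"pics/top{tag}.png")[140:270,260:390]; b=cv2.imread(f"pics/side{tag}.png")[130:245,220:335]
    cv2.imwrite(f"pics/crop{tag}.png",np.hstack([cv2.resize(a,(400,400),interpolation=cv2.INTER_CUBIC),cv2.resize(b,(400,400),interpolation=cv2.INTER_CUBIC)]))
look(sys.argv[1])
E
python3 look.py 2
```

```text
(no output)
```

View pics/crop2.png

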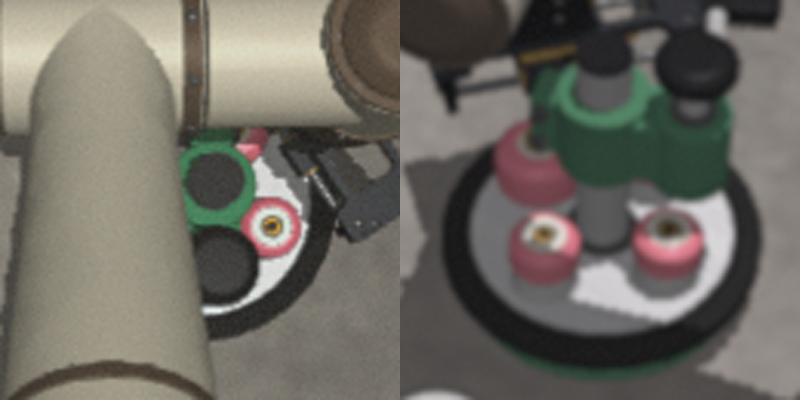

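The dial came round about 13° with the finger; in the top crop the small wheel moved to (271,226). I carry on, with the helper giving the rows.

```bash
cat > arc.py <<'E'
from go import *
import sys
step=float(sys.argv[1]); lean=float(sys.argv[2]) # lean mm
st(); s=r.sense(); v=s["tcp_pos"][:2]-C; al=np.degrees(np.arctan2(v[1],v[0]))
for i in range(1,6):
    p,y=rim(al-step*i,s["tcp_pos"][2]-lean/1000,.102); w=rowfor(p,y,s); print("[0,"+",".join(f"{x:.3f}" for x in w)+"],",end="")
print()
E
python3 arc.py 4 3.7
```

```text
t 5.27 tcp [ 0.6455 -0.159   0.0614] yaw -146.8 alpha -55.2 r 0.1038 F [-3.7  2.7 13.3] q [  0.  35.  -6.   0. -49.  33.] g 0.0
[0,-0.006,0.024,0.012,-0.003,-0.003,0.013],[0,-0.008,0.048,0.012,-0.003,-0.003,0.035],[0,-0.011,0.071,0.012,-0.003,-0.003,0.057],[0,-0.017,0.094,0.011,-0.003,-0.003,0.080],[0,-0.023,0.117,0.011,-0.003,-0.003,0.102],
```

```bash
python3 -m creep '[[0,-0.003,0.024,0.012,-0.003,-0.003,0.013],[0,-0.007,0.048,0.012,-0.003,-0.003,0.035],[0,-0.011,0.071,0.012,-0.003,-0.003,0.057],[0,-0.017,0.094,0.012,-0.003,-0.003,0.08],[0,-0.023,0.117,0.012,-0.003,-0.003,0.102]]' | grep force; python3 arc.py 4 3.7
```

```text
wrist_force: [0.9, 0.6, 13.1]
t 5.68 tcp [ 0.6161 -0.1733  0.0614] yaw -165.3 alpha -73.3 r 0.1039 F [ 0.9  0.6 13.1] q [ -1.  33. -10.   0. -47.  16.] g 0.01
[0,-0.006,0.024,0.012,-0.003,-0.001,0.011],[0,-0.008,0.048,0.012,-0.003,-0.001,0.033],[0,-0.011,0.071,0.012,-0.003,-0.001,0.055],[0,-0.016,0.094,0.011,-0.003,-0.001,0.078],[0,-0.023,0.117,0.011,-0.003,-0.001,0.100],
```

```bash
python3 -m creep '[[0,-0.005,0.024,0.013,-0.003,-0.001,0.011],[0,-0.009,0.048,0.013,-0.003,-0.001,0.033],[0,-0.013,0.071,0.013,-0.003,-0.001,0.055],[0,-0.019,0.094,0.013,-0.003,-0.001,0.078],[0,-0.026,0.117,0.013,-0.003,-0.001,0.1]]' | grep force; python3 arc.py 3 3.7; python3 look.py 3
```

```text
wrist_force: [-0.0, -6.8, 12.7]
t 6.1 tcp [ 0.5842 -0.1773  0.0614] yaw 176.7 alpha -91.1 r 0.1035 F [-0.  -6.8 12.7] q [ -2.  30. -14.   0. -44.  -2.] g 0.01
[0,-0.005,0.018,0.012,-0.004,-0.001,0.004],[0,-0.005,0.036,0.012,-0.004,-0.001,0.021],[0,-0.007,0.054,0.012,-0.004,-0.001,0.037],[0,-0.010,0.071,0.011,-0.004,-0.001,0.054],[0,-0.013,0.089,0.011,-0.004,-0.001,0.071],
```

View pics/crop3.png

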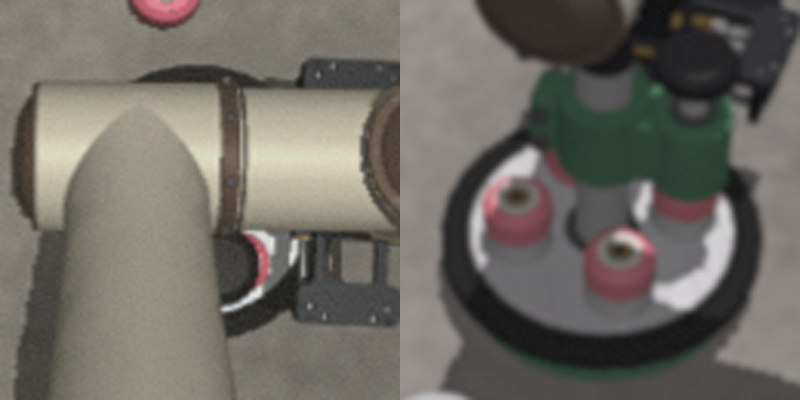

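```bash
cat > ang.py <<'E'
from go import *
import sys
a=eval(sys.argv[1])  # list of (cam,u,v) wheel bearing px
for n,u,v in a:
    X=atz(n,[(u,v)],.088)[0]; d=X[:2]-C; print(X.round(4),np.degrees(np.arctan2(d[1],d[0])).round(1),np.hypot(*d).round(4))
E
python3 ang.py '[("side",253.1,186.4),("side",283.3,201.9)]'
python3 -m creep '[[0,-0.004,0.018,0.012,-0.004,-0.001,0.008],[0,-0.005,0.036,0.012,-0.004,-0.001,0.021],[0,-0.008,0.054,0.012,-0.004,-0.001,0.037],[0,-0.012,0.071,0.012,-0.004,-0.001,0.054],[0,-0.015,0.089,0.012,-0.004,-0.001,0.071]]' | grep force; python3 arc.py 3 3.7
```

```text
[ 0.6376 -0.0471  0.088 ] 27.5 0.058
[ 0.558  -0.0234  0.088 ] 119.2 0.0577
wrist_force: [-1.0, -4.9, 13.5]
t 6.62 tcp [ 0.5594 -0.1734  0.0613] yaw 163.9 alpha -105.1 r 0.1031 F [-1.  -4.9 13.5] q [ -1.  29. -18.   0. -43. -15.] g 0.0
[0,-0.004,0.018,0.012,-0.002,-0.000,0.011],[0,-0.005,0.036,0.012,-0.002,-0.000,0.028],[0,-0.007,0.053,0.012,-0.002,-0.000,0.044],[0,-0.010,0.071,0.012,-0.002,-0.000,0.061],[0,-0.014,0.088,0.012,-0.002,0.000,0.078],
```

No slip: the wheels went 80° → 28° while the finger went 50°. The big wheel should now be at about -76°. I lift straight up and swing back to about -25°.

```bash
python3 -m creep '[[0,0,0,-0.06,0,0,0],[0,0,0,-0.18,0,0,0],[0,0,0,-0.24,0,0,0],[0,0.03,-0.03,-0.24,0,0,-0.02],[0,0.03,-0.08,-0.24,0,0,-0.06]]'|grep -E "force|pos"
python3 - <<'E'
from go import *
st()
for al in(-75,-50,-25):
    p,y=rim(al,.133,.115); show(rowfor(p,y))
E
```

```text
tcp_pos: [0.5794, -0.1891, 0.1355]
wrist_force: [1.3, 0.2, -0.4]
t 7.03 tcp [ 0.5794 -0.1891  0.1355] yaw 174.9 alpha -93.4 r 0.1155 F [ 1.3  0.2 -0.4] q [ -3.  25. -10.   0. -54.  -2.] g 0.01
[0,-0.0250,-0.1201,0.0094,-0.0024,-0.0008,-0.1119]
[0,-0.1146,-0.2598,0.0104,-0.0022,-0.0013,-0.2508]
[0,-0.2547,-0.3486,0.0109,-0.0019,-0.0018,-0.3897]
```

```bash
python3 -m creep '[[0,-0.01,-0.05,0.009,0,0,-0.04],[0,-0.025,-0.12,0.009,0,0,-0.08],[0,-0.06,-0.19,0.01,0,0,-0.12],[0,-0.1,-0.245,0.01,0,0,-0.16],[0,-0.13,-0.27,0.01,0,0,-0.2]]'|grep -E "force|pos"
python3 - <<'E'
from go import *
st()
for al in(-40,-25):
    p,y=rim(al,.133,.108); show(rowfor(p,y))
E
```

```text
tcp_pos: [0.6654, -0.1572, 0.1323]
wrist_force: [0.6, -0.2, -0.1]
t 7.45 tcp [ 0.6654 -0.1572  0.1323] yaw -149.2 alpha -46.4 r 0.115 F [ 0.6 -0.2 -0.1] q [  0.  32.   1.   0. -59.  30.] g 0.01
[0,-0.0339,-0.0338,-0.0023,-0.0016,-0.0022,-0.1065]
[0,-0.0761,-0.1178,-0.0020,-0.0013,-0.0024,-0.1898]
```

```bash
python3 -m creep '[[0,-0.02,-0.03,0,0,0,-0.04],[0,-0.04,-0.06,0,-0.001,-0.002,-0.08],[0,-0.065,-0.09,0,-0.001,-0.002,-0.12],[0,-0.076,-0.118,0,-0.001,-0.002,-0.16],[0,-0.08,-0.118,0,-0.001,-0.002,-0.19]]'|grep -E "force|pos"
python3 - <<'E'
from go import *
st()
p,y=rim(-25,.07,.102); show(rowfor(p,y))
E
python3 look.py 4
```

```text
tcp_pos: [0.6844, -0.1171, 0.1317]
wrist_force: [-0.3, -0.5, -0.5]
t 7.87 tcp [ 0.6844 -0.1171  0.1317] yaw -114.6 alpha -23.8 r 0.1073 F [-0.3 -0.5 -0.5] q [  4.  33.   3.   0. -60.  62.] g 0.0
[0,-0.0181,0.0077,0.2056,-0.0002,-0.0005,0.0025]
```

View pics/crop4.png

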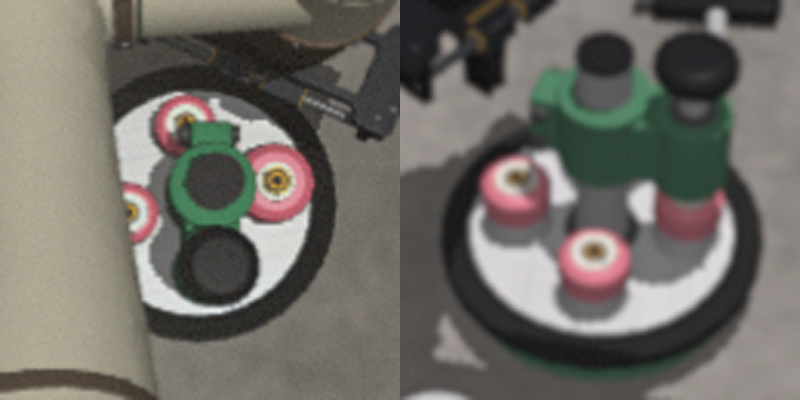

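```bash
python3 ang.py '[("top",350.0,198.8),("side",275.8,201.6),("side",253.4,180.9)]'
```

```text
[ 0.598  -0.1332  0.088 ] -78.8 0.0605
[ 0.5744 -0.0192  0.088 ] 102.2 0.0558
[ 0.6424 -0.0634  0.088 ] 10.5 0.0572
```

The big wheel is at about -79° and the finger at -24°, clear of every wheel. I go down for stroke 2.

```bash
python3 -m creep '[[0,-0.015,0.008,0.1,0,0,0.002],[0,-0.018,0.008,0.19,0,0,0.002],[0,-0.018,0.008,0.215,0,0,0.002],[0,-0.018,0.008,0.228,0,0,0.002],[0,-0.018,0.008,0.231,0,0,0.002]]'|grep -E "force|pos"
python3 - <<'E'
from go import *
st()
E
```

```text
tcp_pos: [0.6776, -0.1181, 0.0625]
wrist_force: [0.1, -0.4, 0.1]
t 8.38 tcp [ 0.6776 -0.1181  0.0625] yaw -115.4 alpha -25.8 r 0.1016 F [ 0.1 -0.4  0.1] q [  4.  37.  -2.   0. -52.  61.] g 0.0
```

```bash
python3 -m creep '[[0,0,0,0.005,0,0,0],[0,0,0,0.01,0,0,0],[0,0,0,0.015,0,0,0],[0,0,0,0.016,0,0,0]]'|grep -E "force|pos"; python3 arc.py 4 3.7
```

```text
tcp_pos: [0.6794, -0.1183, 0.0615]
wrist_force: [-2.8, 0.9, 9.8]
t 8.72 tcp [ 0.6794 -0.1183  0.0615] yaw -115.3 alpha -25.5 r 0.1033 F [-2.8  0.9  9.8] q [  4.  37.  -2.   0. -51.  61.] g 0.0
[0,-0.005,0.024,0.012,-0.000,-0.002,0.023],[0,-0.008,0.047,0.012,-0.000,-0.002,0.046],[0,-0.012,0.071,0.012,-0.000,-0.002,0.068],[0,-0.018,0.094,0.012,-0.000,-0.002,0.090],[0,-0.025,0.116,0.012,-0.001,-0.002,0.112],
```

```bash
python3 -m creep '[[0,-0.002,0.005,0.014,0,-0.002,0.005],[0,-0.004,0.024,0.015,0,-0.002,0.023],[0,-0.008,0.047,0.015,0,-0.002,0.046],[0,-0.012,0.071,0.015,0,-0.002,0.068],[0,-0.018,0.094,0.015,0,-0.002,0.09]]'|grep -E "force|pos"; python3 arc.py 4 4
```

```text
tcp_pos: [0.6652, -0.1411, 0.0614]
wrist_force: [-2.2, 4.2, 11.1]
t 9.13 tcp [ 0.6652 -0.1411  0.0614] yaw -131.7 alpha -40.4 r 0.1038 F [-2.2  4.2 11.1] q [  2.  36.  -3.  -0. -50.  47.] g 0.01
[0,-0.006,0.024,0.013,-0.002,-0.001,0.015],[0,-0.008,0.048,0.013,-0.002,-0.001,0.037],[0,-0.012,0.071,0.013,-0.002,-0.001,0.060],[0,-0.017,0.094,0.013,-0.002,-0.001,0.082],[0,-0.024,0.117,0.012,-0.002,-0.001,0.104],
```

```bash
python3 -m creep '[[0,-0.005,0.024,0.016,-0.002,-0.001,0.015],[0,-0.009,0.048,0.016,-0.002,-0.001,0.037],[0,-0.014,0.071,0.016,-0.002,-0.001,0.06],[0,-0.02,0.094,0.016,-0.002,-0.001,0.082],[0,-0.027,0.117,0.016,-0.002,-0.001,0.104]]'|grep -E "force|pos"; python3 arc.py 4 4.5
```

```text
tcp_pos: [0.64, -0.1625, 0.0614]
wrist_force: [0.8, 1.7, 9.7]
t 9.55 tcp [ 0.64   -0.1625  0.0614] yaw -150.5 alpha -58.8 r 0.1038 F [0.8 1.7 9.7] q [ -0.  34.  -7.   0. -48.  30.] g 0.0
[0,-0.006,0.024,0.015,-0.003,-0.002,0.013],[0,-0.008,0.048,0.014,-0.003,-0.002,0.035],[0,-0.011,0.071,0.014,-0.003,-0.002,0.057],[0,-0.016,0.094,0.014,-0.003,-0.002,0.079],[0,-0.023,0.117,0.014,-0.003,-0.002,0.102],
```

```bash
python3 -m creep '[[0,-0.005,0.02,0.02,-0.003,-0.002,0.013],[0,-0.009,0.043,0.02,-0.003,-0.002,0.035],[0,-0.014,0.066,0.02,-0.003,-0.002,0.057],[0,-0.02,0.09,0.02,-0.003,-0.002,0.079],[0,-0.027,0.113,0.02,-0.003,-0.002,0.102]]'|grep -E "force|pos"; python3 arc.py 4 5.5; python3 look.py 5
```

```text
tcp_pos: [0.6124, -0.1742, 0.0614]
wrist_force: [2.0, -3.8, 12.6]
t 9.97 tcp [ 0.6124 -0.1742  0.0614] yaw -168.9 alpha -75.4 r 0.1038 F [ 2.  -3.8 12.6] q [ -1.  32. -11.   0. -46.  12.] g 0.0
[0,-0.005,0.024,0.018,-0.005,-0.002,0.003],[0,-0.006,0.048,0.018,-0.005,-0.002,0.025],[0,-0.009,0.072,0.017,-0.005,-0.002,0.047],[0,-0.013,0.095,0.017,-0.005,-0.002,0.069],[0,-0.019,0.118,0.016,-0.005,-0.001,0.092],
```

View pics/crop5.png

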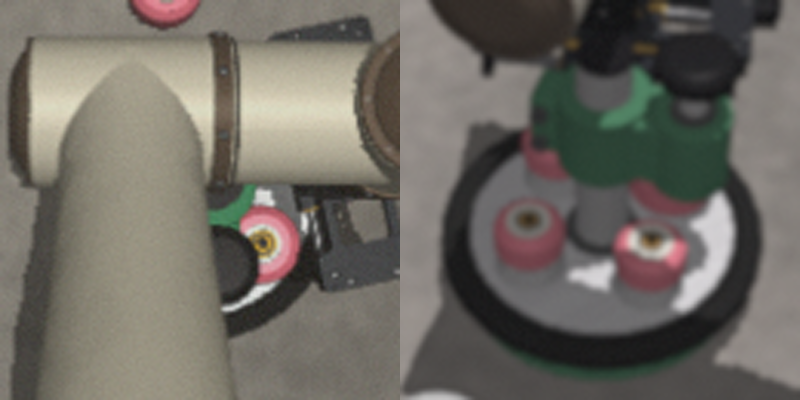

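```bash
python3 ang.py '[("top",345.5,218.6),("side",257.1,193),("side",292.2,199.3)]'; python3 arc.py 3 5.5
```

```text
[ 0.5514 -0.1216  0.088 ] -126.1 0.0591
[ 0.6226 -0.0308  0.088 ] 49.8 0.0563
[ 0.5409 -0.0367  0.088 ] 140.7 0.0585
t 10.07 tcp [ 0.6109 -0.1745  0.0614] yaw -168.8 alpha -76.2 r 0.1037 F [ 1.6 -3.7 12.6] q [ -1.  32. -11.   0. -46.  12.] g 0.01
[0,-0.005,0.018,0.018,-0.004,-0.002,0.002],[0,-0.006,0.036,0.018,-0.004,-0.002,0.019],[0,-0.008,0.054,0.018,-0.004,-0.002,0.035],[0,-0.010,0.071,0.017,-0.004,-0.001,0.052],[0,-0.013,0.089,0.017,-0.004,-0.001,0.069],
```

No slip: the big wheel is at about -128°. I continue this stroke to about -107°.

```bash
python3 -m creep '[[0,-0.004,0.018,0.018,-0.004,-0.002,0.005],[0,-0.007,0.036,0.019,-0.004,-0.002,0.019],[0,-0.01,0.054,0.019,-0.004,-0.002,0.035],[0,-0.013,0.071,0.019,-0.004,-0.001,0.052],[0,-0.016,0.089,0.019,-0.004,-0.001,0.069]]'|grep -E "force|pos"; python3 arc.py 3 5.5
```

```text
tcp_pos: [0.5896, -0.1773, 0.0614]
wrist_force: [0.8, -5.6, 13.3]
t 10.48 tcp [ 0.5896 -0.1773  0.0614] yaw 178.7 alpha -88.1 r 0.1036 F [ 0.8 -5.6 13.3] q [ -2.  31. -14.   0. -44.  -0.] g 0.0
[0,-0.005,0.018,0.018,-0.005,-0.002,-0.001],[0,-0.005,0.036,0.018,-0.005,-0.002,0.016],[0,-0.007,0.054,0.017,-0.005,-0.002,0.033],[0,-0.009,0.072,0.017,-0.005,-0.001,0.049],[0,-0.012,0.089,0.017,-0.005,-0.001,0.066],
```

```bash
python3 -m creep '[[0,-0.004,0.018,0.018,-0.005,-0.002,0.005],[0,-0.007,0.036,0.019,-0.005,-0.002,0.016],[0,-0.01,0.054,0.019,-0.005,-0.002,0.033],[0,-0.013,0.072,0.019,-0.005,-0.001,0.049],[0,-0.016,0.089,0.019,-0.005,-0.001,0.066]]'|grep -E "force|pos"; python3 arc.py 3 5.5;  python3 look.py 6
```

```text
tcp_pos: [0.568, -0.1754, 0.0613]
wrist_force: [-1.0, -10.1, 14.5]
t 10.9 tcp [ 0.568  -0.1754  0.0613] yaw 166.9 alpha -100.2 r 0.1032 F [ -1.  -10.1  14.5] q [ -1.  29. -17.   1. -43. -12.] g 0.01
[0,-0.004,0.018,0.018,-0.004,-0.001,0.000],[0,-0.004,0.036,0.018,-0.005,-0.001,0.017],[0,-0.005,0.054,0.018,-0.005,-0.001,0.034],[0,-0.008,0.071,0.017,-0.005,-0.001,0.050],[0,-0.011,0.089,0.017,-0.005,-0.001,0.067],
```

View pics/crop6.png

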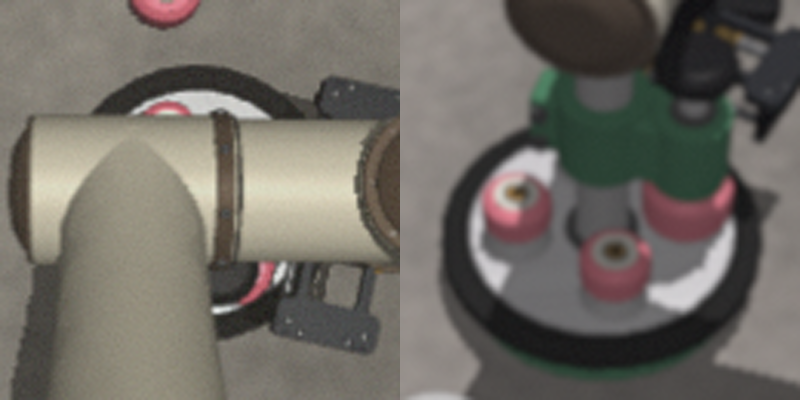

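```bash
python3 ang.py '[("side",253.4,185.2),("side",281.8,202.5)]'; sed -i 's/.102):/.1032):/' go.py
python3 -m creep '[[0,0,0,-0.06,0,0,0],[0,0,0,-0.18,0,0,0],[0,0,0,-0.24,0,0,0],[0,0.03,-0.03,-0.24,0,0,-0.02],[0,0.03,-0.08,-0.24,0,0,-0.06]]'|grep -E "force|pos"
python3 - <<'E'
from go import *
st()
for al in(-75,-60):
    p,y=rim(al,.133,.11); show(rowfor(p,y))
E
```

```text
[ 0.6382 -0.0508  0.088 ] 23.9 0.0568
[ 0.5608 -0.0208  0.088 ] 115.6 0.0588
tcp_pos: [0.5882, -0.1897, 0.1374]
wrist_force: [-0.2, 0.2, 0.1]
t 11.42 tcp [ 0.5882 -0.1897  0.1374] yaw 177.8 alpha -89.0 r 0.1159 F [-0.2  0.2  0.1] q [ -3.  26.  -9.   0. -54.   0.] g 0.0
[0,-0.0354,-0.0867,0.0160,-0.0052,-0.0027,-0.0954]
[0,-0.0754,-0.1737,0.0172,-0.0049,-0.0034,-0.1787]
```

Run:
```python
import fit; from fit import *
w=np.ones((10,2)); w[9,1]=0; 
def f(p,cam=None):
    e=res(p).reshape(-1,2)*w
    if cam: e=e[[o[0]==cam for o in obs]]
    return e.ravel()
for c in(None,"top","side"):
    s=least_squares(f,[.587,-.073,np.pi,0],args=(c,)); print(c,s.x[:2],np.degrees(s.x[2:]),s.fun.round(1))
```

```text
None [ 0.58624159 -0.07442302] [179.28273243  -9.63922819] [-0.5  0.5 -0.8 -0.  -0.4  1.3  0.8 -0.3  0.1  0.6 -0.2  0.2 -0.3 -0.
 -0.8 -1.2 -0.2 -0.7 -0.2 -0. ]
top [ 0.58710409 -0.07474432] [178.87777826 -10.10969649] [-0.3 -0.1 -0.7 -0.2 -0.1  0.9  0.9 -0.7 -0.   0.2]
side [ 0.58516856 -0.07347611] [177.90302127  -9.37492955] [ 0.2  0.6  0.1  0.3 -0.5 -0.7  0.2 -0.3 -0.  -0. ]
```

The ram direction refits to about 179°, so the big wheel (about -155°) has about 26° to go. The third stroke runs from about -76° to about -102°.

```bash
python3 -m creep '[[0,-0.015,-0.04,0,-0.005,-0.003,-0.035],[0,-0.035,-0.08,0.1,-0.005,-0.003,-0.07],[0,-0.053,-0.08,0.19,-0.005,-0.003,-0.09],[0,-0.058,-0.08,0.23,-0.005,-0.003,-0.09],[0,-0.058,-0.08,0.24,-0.005,-0.003,-0.09]]'|grep -E "force|pos"
python3 - <<'E'
from go import *
st()
p,y=rim(-76,.0622); show(rowfor(p,y))
E
```

```text
tcp_pos: [0.6127, -0.1732, 0.0634]
wrist_force: [-0.0, 0.2, -0.1]
t 11.83 tcp [ 0.6127 -0.1732  0.0634] yaw -166.1 alpha -75.1 r 0.1029 F [-0.   0.2 -0.1] q [ -1.  33.  -9.  -0. -48.  15.] g 0.01
[0,0.0010,0.0054,0.0040,0.0010,0.0008,-0.0004]
```

```bash
python3 -m creep '[[0,0,0,0.005,0,0,0],[0,0,0,0.01,0,0,0],[0,0,0,0.015,0,0,0],[0,0,0,0.02,0,0,0]]'|grep -E "force|pos"; python3 arc.py 3 4
```

```text
tcp_pos: [0.6146, -0.1732, 0.0614]
wrist_force: [-2.5, 5.1, 16.0]
t 12.17 tcp [ 0.6146 -0.1732  0.0614] yaw -166.0 alpha -74.1 r 0.1034 F [-2.5  5.1 16. ] q [ -1.  33. -10.  -0. -48.  15.] g 0.0
[0,-0.005,0.018,0.013,-0.001,0.000,0.006],[0,-0.005,0.036,0.013,-0.001,0.000,0.022],[0,-0.007,0.053,0.013,-0.001,0.000,0.039],[0,-0.010,0.071,0.013,-0.001,0.000,0.056],[0,-0.013,0.089,0.013,-0.001,0.000,0.072],
```

```bash
sed -i 's/,\.102)/,.1034)/' arc.py; python3 -m creep '[[0,-0.001,0.018,0.015,-0.001,0,0.016],[0,-0.002,0.036,0.016,-0.001,0,0.033],[0,-0.004,0.053,0.016,-0.001,0,0.05],[0,-0.007,0.071,0.016,-0.001,0,0.066],[0,-0.011,0.089,0.016,-0.001,0,0.083]]'|grep -E "force|pos"; python3 arc.py 1.5 4.5; python3 look.py 7
```

```text
tcp_pos: [0.5917, -0.1772, 0.0614]
wrist_force: [0.1, 0.1, 8.7]
t 12.58 tcp [ 0.5917 -0.1772  0.0614] yaw 178.9 alpha -87.0 r 0.1036 F [0.1 0.1 8.7] q [ -2.  31. -13.   0. -45.   1.] g 0.01
[0,-0.000,0.009,0.015,-0.003,-0.001,-0.014],[0,0.000,0.018,0.015,-0.003,-0.000,-0.006],[0,0.000,0.027,0.015,-0.003,-0.000,0.002],[0,0.000,0.036,0.015,-0.003,-0.000,0.011],[0,-0.000,0.045,0.015,-0.003,-0.000,0.019],
```

View pics/crop7.png

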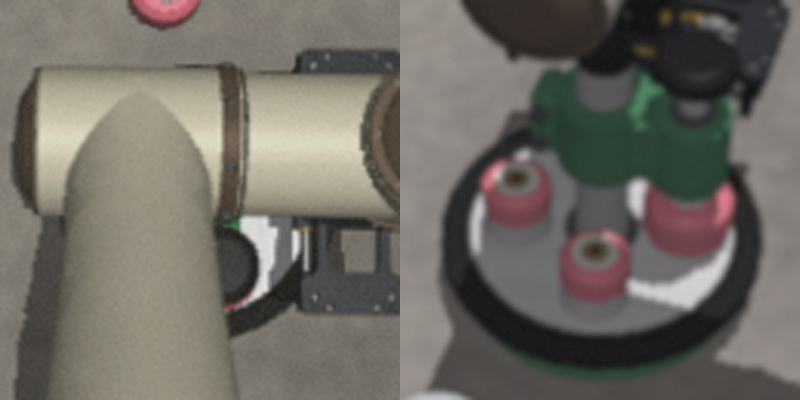

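```bash
python3 ang.py '[("side",253.4,181.2),("side",276.4,201.9)]'; python3 arc.py 2 4.5
```

```text
[ 0.6421 -0.0625  0.088 ] 11.4 0.057
[ 0.5729 -0.0188  0.088 ] 103.6 0.0566
t 12.68 tcp [ 0.5905 -0.1773  0.0614] yaw 179.0 alpha -87.6 r 0.1036 F [0.9 1.  9.4] q [ -2.  31. -13.   0. -45.   1.] g 0.01
[0,-0.000,0.012,0.015,-0.002,-0.000,-0.008],[0,0.000,0.024,0.015,-0.002,-0.000,0.003],[0,-0.000,0.036,0.015,-0.002,-0.000,0.015],[0,-0.001,0.048,0.015,-0.002,-0.000,0.026],[0,-0.002,0.060,0.015,-0.002,-0.000,0.037],
```

```bash
python3 -m creep '[[0,0,0.004,0.018,-0.002,0,0.002],[0,0,0.018,0.02,-0.002,0,0.012],[0,-0.001,0.032,0.02,-0.002,0,0.024],[0,-0.003,0.046,0.02,-0.002,0,0.035],[0,-0.005,0.06,0.02,-0.002,0,0.047]]'|grep -E "force|pos"; python3 arc.py 1 5; python3 look.py 8
```

```text
tcp_pos: [0.5786, -0.177, 0.0614]
wrist_force: [4.1, -4.6, 9.0]
t 13.1 tcp [ 0.5786 -0.177   0.0614] yaw 170.5 alpha -94.2 r 0.1035 F [ 4.1 -4.6  9. ] q [ -2.  30. -16.   0. -44.  -8.] g 0.0
[0,0.000,0.006,0.017,-0.006,-0.001,-0.023],[0,0.001,0.012,0.016,-0.006,-0.001,-0.018],[0,0.001,0.018,0.016,-0.006,-0.001,-0.012],[0,0.001,0.024,0.016,-0.006,-0.001,-0.007],[0,0.001,0.030,0.016,-0.006,-0.000,-0.001],
```

View pics/crop8.png

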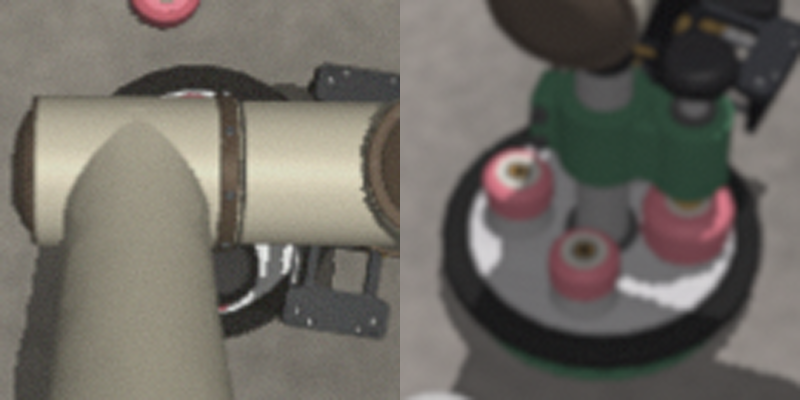

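```bash
python3 ang.py '[("side",253.9,179.2),("side",272.9,201.6)]'; python3 -m creep '[[0,0,0.003,0.022,-0.004,0,-0.015],[0,0,0.003,0.026,-0.006,0,-0.02]]'|grep -E "force|pos"; python3 arc.py 1 5
```

```text
[ 0.643  -0.0688  0.088 ] 5.0 0.057
[ 0.5806 -0.0173  0.088 ] 95.6 0.0568
tcp_pos: [0.5838, -0.1774, 0.0613]
wrist_force: [-0.3, 4.6, 24.9]
t 13.37 tcp [ 0.5838 -0.1774  0.0613] yaw 174.4 alpha -91.3 r 0.1036 F [-0.3  4.6 24.9] q [ -2.  30. -15.   0. -44.  -4.] g 0.01
[0,-0.000,0.006,0.017,-0.005,-0.001,-0.018],[0,-0.000,0.012,0.016,-0.005,-0.001,-0.013],[0,0.000,0.018,0.016,-0.005,-0.001,-0.007],[0,0.000,0.024,0.016,-0.005,-0.001,-0.002],[0,0.000,0.030,0.016,-0.005,-0.001,0.004],
```

```bash
python3 -m creep '[[0,0,0.01,0.016,-0.004,0,-0.005],[0,0,0.02,0.017,-0.004,0,0],[0,0,0.03,0.018,-0.004,0,0.01],[0,-0.001,0.04,0.018,-0.004,0,0.02],[0,-0.002,0.048,0.018,-0.004,0,0.025]]'|grep -E "force|pos"; python3 arc.py 1 5; python3 look.py 9
```

```text
tcp_pos: [0.5751, -0.1767, 0.0614]
wrist_force: [1.4, -1.3, 13.7]
t 13.78 tcp [ 0.5751 -0.1767  0.0614] yaw 169.9 alpha -96.2 r 0.1035 F [ 1.4 -1.3 13.7] q [ -2.  30. -16.   0. -43.  -9.] g 0.01
[0,-0.000,0.006,0.017,-0.005,-0.001,-0.016],[0,0.000,0.012,0.016,-0.005,-0.001,-0.011],[0,0.000,0.018,0.016,-0.005,-0.001,-0.005],[0,0.000,0.024,0.016,-0.005,-0.001,0.000],[0,0.000,0.030,0.016,-0.005,-0.001,0.006],
```

View pics/crop9.png

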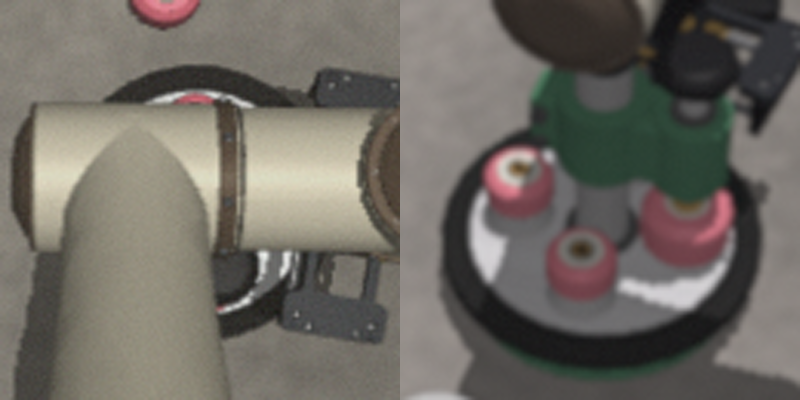

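```bash
python3 -m creep '[[0,0,0.01,0.017,-0.004,0,-0.005],[0,0,0.02,0.018,-0.004,0,0],[0,0,0.03,0.018,-0.004,0,0.005],[0,0,0.035,0.018,-0.004,0,0.01],[0,0,0.035,0.018,-0.004,0,0.01]]'|grep -E "force|pos"; python3 arc.py 1 5; python3 look.py 10
```

```text
tcp_pos: [0.5681, -0.1757, 0.0614]
wrist_force: [0.2, 0.2, 13.1]
t 14.3 tcp [ 0.5681 -0.1757  0.0614] yaw 168.1 alpha -100.1 r 0.1035 F [ 0.2  0.2 13.1] q [ -1.  29. -17.   0. -43. -11.] g 0.01
[0,-0.000,0.006,0.017,-0.005,-0.001,-0.005],[0,-0.000,0.012,0.016,-0.005,-0.001,0.001],[0,-0.000,0.018,0.016,-0.005,-0.001,0.007],[0,-0.000,0.024,0.016,-0.005,-0.001,0.012],[0,-0.001,0.030,0.016,-0.005,-0.001,0.018],
```

View pics/crop10.png

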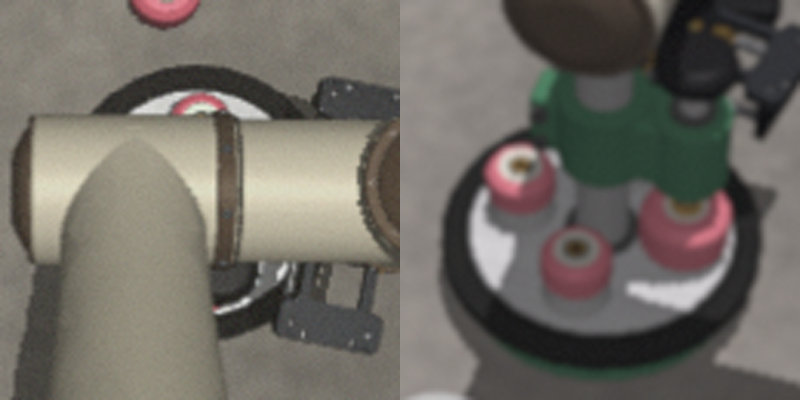

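```bash
python3 ang.py '[("side",254.8,177.4),("side",270.6,201.0),("side",302.5,189.2)]'; python3 arc.py 1 5
```

```text
[ 0.6428 -0.0748  0.088 ] -1.0 0.0566
[ 0.5861 -0.0174  0.088 ] 90.1 0.0564
[ 0.5264 -0.0728  0.088 ] 179.1 0.0598
t 14.4 tcp [ 0.5682 -0.1756  0.0614] yaw 168.2 alpha -100.0 r 0.1034 F [-0.4  1.  13.5] q [ -1.  29. -17.   0. -43. -11.] g 0.01
[0,0.000,0.006,0.017,-0.005,-0.001,-0.005],[0,0.000,0.012,0.016,-0.005,-0.001,0.001],[0,-0.000,0.018,0.016,-0.005,-0.001,0.007],[0,-0.000,0.024,0.016,-0.005,-0.001,0.012],[0,-0.000,0.030,0.016,-0.005,-0.001,0.018],
```

The big wheel is now at about 179.5°, against a ram direction of about 179°, so it is inside the detent. I lift off and let it settle.

```bash
python3 -m creep '[[0,0,0,-0.03,0,0,0],[0,0.01,0,-0.12,0,0,0],[0,0.05,0,-0.24,0,0,0],[0,0.1,0,-0.35,0,0,0],[0,0.15,0,-0.45,0,0,0]]'|grep -E "force|pos"; python3 look.py 11
python3 - <<'E'
from go import *
st()
E
```

```text
tcp_pos: [0.557, -0.2195, 0.1999]
wrist_force: [0.5, -0.7, 0.8]
t 14.92 tcp [ 0.5597 -0.2216  0.2041] yaw 168.0 alpha -100.2 r 0.1501 F [0.6 0.3 0.3] q [ -6.  21.  -7.   0. -61.  -6.] g 0.01
```

View pics/crop11.png

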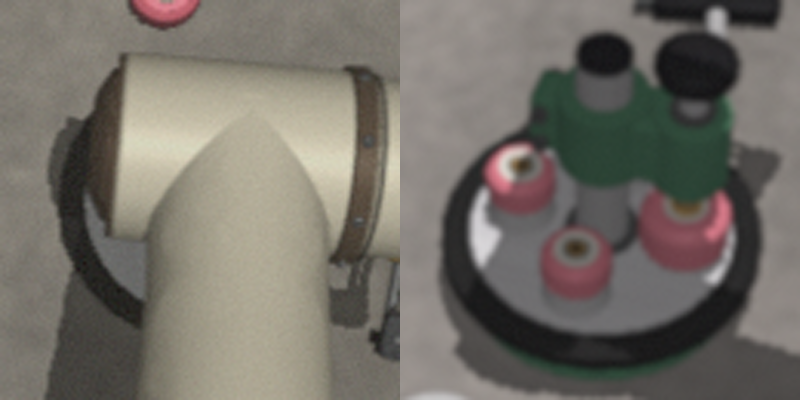

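Run:
```python
from h import *
print(atz("side",[(302.5,189.2)],.094), atz("top",[(331.2,225.8)],.228), atz("side",[(305.4,146)],.228))
a=cv2.imread("pics/side11.png")[125:215,245:335]
cv2.imwrite("pics/z11.png",cv2.resize(a,(600,600),interpolation=cv2.INTER_CUBIC))
```

```text
[[ 0.52536785 -0.06773684  0.094     ]] [[ 0.52950009 -0.07361805  0.228     ]] [[ 0.52697695 -0.0704687   0.228     ]]
```

View pics/z11.png

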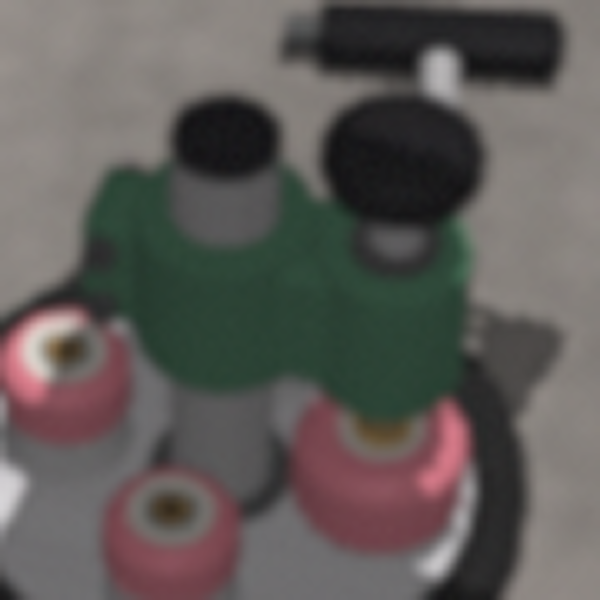

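Run:
```python
from h import *
for c in([.5862,-.0744],[.5852,-.0735]):
  for a in(174,177,179,181,184):
    o=[]
    for k,rr,z in((0,.031,.068),(180,.024,.0735),(270,.024,.0735)):
        t=np.radians(a+k); X=np.array([c[0]+.058*np.cos(t),c[1]+.058*np.sin(t)]); f=np.linspace(0,6.283,100)
        q=proj("side",np.vstack([np.c_[X[0]+rr*np.cos(f),X[1]+rr*np.sin(f),f*0+h] for h in(.059 if k else .048,.088)]))
        o+=[q[:,0].min(),q[:,0].max()]
    print(c,a,((np.array(o)-245)*6.667).round(0))
```

```text
[0.5862, -0.0744] 174 [281. 464.  -1. 136.  82. 224.]
[0.5862, -0.0744] 177 [284. 467.  -4. 133.  90. 232.]
[0.5862, -0.0744] 179 [286. 468.  -6. 131.  96. 238.]
[0.5862, -0.0744] 181 [287. 470.  -8. 129. 101. 243.]
[0.5862, -0.0744] 184 [289. 471. -10. 127. 110. 252.]
[0.5852, -0.0735] 174 [283. 466.   1. 138.  84. 226.]
[0.5852, -0.0735] 177 [286. 469.  -2. 135.  92. 234.]
[0.5852, -0.0735] 179 [288. 470.  -4. 133.  98. 240.]
[0.5852, -0.0735] 181 [289. 472.  -6. 131. 103. 245.]
[0.5852, -0.0735] 184 [291. 474.  -9. 129. 112. 254.]
```

The dial fits at 180±1° and the ram at 179–180°. The image did not change when I lifted, so the wheel is seated under the ram. Now to a point above the button at (0.5285,-0.0735).

Run:
```python
from go import *
st()
show(rowfor([.5597,-.2216,.29],168)); show(rowfor([.5283,-.0735,.275],168))
```

```text
t 14.92 tcp [ 0.5597 -0.2216  0.2041] yaw 168.0 alpha -100.2 r 0.1501 F [0.6 0.3 0.3] q [ -6.  21.  -7.   0. -61.  -6.] g 0.01
[0,0.0011,-0.0083,-0.2862,-0.0091,-0.0011,0.0002]
[0,-0.4603,0.1977,-0.2436,-0.0091,-0.0011,0.0002]
```

```bash
python3 -m creep '[[0,0,0,-0.14,-0.009,-0.001,0],[0,0,0,-0.28,-0.009,-0.001,0],[0,-0.11,0.04,-0.28,-0.009,-0.001,0],[0,-0.25,0.1,-0.28,-0.009,-0.001,0],[0,-0.38,0.16,-0.28,-0.009,-0.001,0]]'|grep -E "force|pos"
python3 - <<'E'
from go import *
st()
show(rowfor([.5283,-.0735,.275],168))
E
```

```text
tcp_pos: [0.5349, -0.1038, 0.2876]
wrist_force: [1.0, 0.9, -0.5]
t 15.33 tcp [ 0.5349 -0.1038  0.2876] yaw 167.8 alpha -149.7 r 0.0595 F [ 1.   0.9 -0.5] q [  6.  12.  -6.   0. -71. -18.] g 0.0
[0,-0.0942,0.0428,0.0418,-0.0009,0.0003,-0.0009]
```

```bash
python3 -m creep '[[0,-0.06,0.025,0.01,-0.001,0,0],[0,-0.094,0.043,0.03,-0.001,0,0],[0,-0.094,0.043,0.042,-0.001,0,0],[0,-0.094,0.043,0.06,-0.001,0,0],[0,-0.094,0.043,0.075,-0.001,0,0]]'|grep -E "force|pos"; python3 look.py 12
python3 - <<'E'
from go import *
st()
show(rowfor([.5283,-.0735,.247],168))
E
```

```text
tcp_pos: [0.5282, -0.0743, 0.2642]
wrist_force: [0.2, -0.2, 0.1]
t 15.85 tcp [ 0.5278 -0.0746  0.2635] yaw 167.7 alpha -179.2 r 0.0584 F [ 0.4 -0.   0. ] q [  9.  12. -10.  -0. -68. -22.] g 0.0
[0,-0.0039,-0.0010,0.0551,0.0010,-0.0000,-0.0015]
```

View pics/crop12.png

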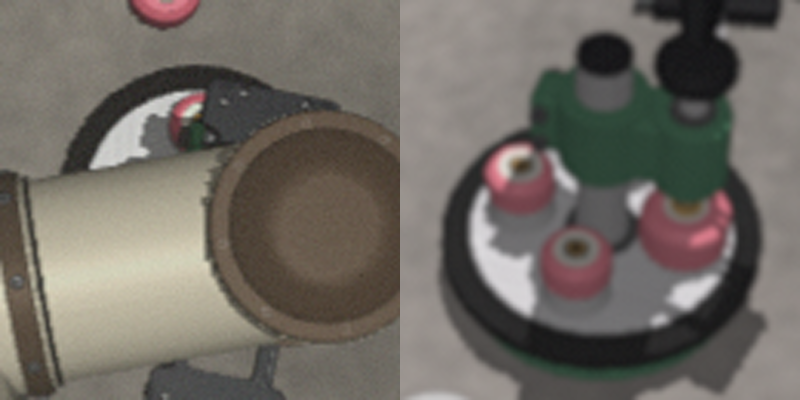

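The side view shows the finger right over the black button at (697,45). I press down in steps.

```bash
python3 -m creep '[[0,-0.002,-0.001,0.03,0.001,0,0],[0,-0.002,-0.001,0.05,0.001,0,0],[0,-0.002,-0.001,0.065,0.001,0,0],[0,-0.002,-0.001,0.075,0.001,0,0],[0,-0.002,-0.001,0.085,0.001,0,0]]'|grep -E "force|pos"
```

```text
tcp_pos: [0.528, -0.0749, 0.2385]
wrist_force: [-2.4, -2.3, 4.6]
```

```bash
python3 -m creep '[[0,0,0,0.01,0,0,0],[0,0,0,0.02,0,0,0],[0,0,0,0.03,0,0,0],[0,0,0,0.035,0,0,0]]'|grep -E "force|pos"
```

```text
tcp_pos: [0.528, -0.0749, 0.2298]
wrist_force: [-5.9, 1.6, 13.5]
```

```bash
python3 -m creep '[[0,0,0,0.015,0,0,0],[0,0,0,0.025,0,0,0],[0,0,0,0.032,0,0,0],[0,0,0,0.036,0,0,0],[0,0,0,0.036,0,0,0]]'|grep -E "force|pos"
```

```text
tcp_pos: [0.528, -0.075, 0.2251]
wrist_force: [-11.7, 5.3, 27.6]
```

```bash
python3 -m creep '[[0,0,0,0.018,0,0,0],[0,0,0,0.022,0,0,0],[0,0,0,0.024,0,0,0]]'|grep -E "force|pos"
```

```text
tcp_pos: [0.528, -0.0749, 0.225]
wrist_force: [-15.6, 6.8, 35.4]
```

It is hard against the stop: force rose from 28 to 35 N with no more travel, and travel is about 20.4 mm. Now I release and move away, lifting straight up first.

```bash
python3 -m creep '[[0,0,0,-0.02,0,0,0],[0,0,0,-0.06,0,0,0],[0,0,0,-0.12,0,0,0],[0,0,0,-0.22,0,0,0],[0,0,0,-0.32,0,0,0]]'|grep -E "force|pos"; python3 -m creep '[[0,0,0,-0.05,0,0,0],[0,0.2,-0.1,-0.1,0,0,0],[0,0.4,-0.1,-0.1,0,0,0],[0,0.6,-0.1,-0.1,0,0,0],[0,0.7,-0.1,-0.1,0,0,0]]'|grep -E "force|pos"; python3 look.py 13
python3 - <<'E'
from go import *
st()
a=cv2.imread("pics/side13.png")[125:215,245:335]
cv2.imwrite("pics/z13.png",cv2.resize(a,(600,600),interpolation=cv2.INTER_CUBIC))
E
```

```text
tcp_pos: [0.527, -0.0742, 0.321]
wrist_force: [1.2, 1.0, 1.0]
tcp_pos: [0.5213, -0.2384, 0.3505]
wrist_force: [0.6, 0.1, -0.3]
t 18.2 tcp [ 0.52   -0.2417  0.35  ] yaw 167.6 alpha -111.5 r 0.1804 F [-0.4  0.8  0.3] q [ -9.  14.   4.   0. -80.  -4.] g 0.01
```

View pics/z13.png

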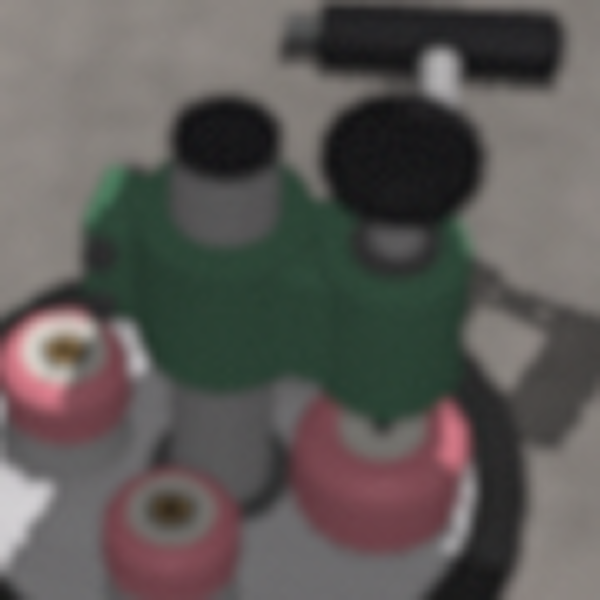

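View pics/top13.png

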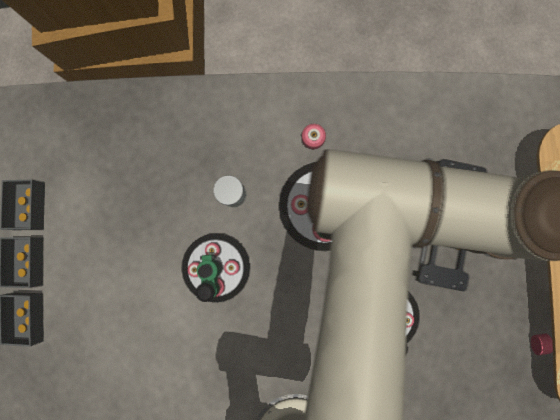

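The side view shows the button back up at (402,160), as before pressing. The gold ring at (383,430) has gone flush and only the white hub shows. The dial has not moved, and the jar (229,191), spare wheel (313,136) and tool are where they started. Handing in.

Run:
```python
from station import r
W=[560,420,560,420]
for t in("skate_tool","spare_wheel","washer_jar"):
    o=r.recognise("side",t); print(t,[round(a*b,1) for a,b in zip(o[0]["rect"],W)] if o else None)
print(r.finish_job())
```

```text
skate_tool [288.0, 124.7, 328.3, 139.6]
spare_wheel [191.8, 178.5, 218.3, 207.5]
washer_jar [211.4, 244.4, 252.8, 292.7]
the job is handed in; nothing more can be done
None
```

The job is done and handed in at about 18 s of robot time. My last checks all passed, but `finish_job` gives no verdict.

- **Dial:** I turned it about 170° clockwise in three strokes with closed fingertips on the rubber band. I leaned with about 9–16 N, and once touched 25 N. I ended with the big wheel at 180±1°, against a ram direction of 179–180°. I could not see the detent itself. I judged the wheel clicked in because sideways force dropped to about 0 and nothing shifted when I lifted off.
- **Press:** I pushed the button about 20 mm to its hard stop, with about 35 N at the end, then lifted away.
- **Final picture:** The button is back up, the bearing's proud gold ring is gone (only the white hub shows), and the dial has not moved.
- **Loose items:** In the side view the jar, tool and spare wheel are within about 2–3 px of where they started.
- **Slips and disagreements:**
  - One mistyped row moved the finger 5 mm outward instead of along the arc, without harm.
  - The lean dipped just under 10 N a few times without visible slip.
  - The two cameras disagreed by 2–3 mm on the press position.

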